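Snap the cleaned laser lens into its three-point seat

TASK

The lens of the shop's back-glass laser has been cleaned and goes back on its seat: take the brush off the seat and lay it flat on the board clear of it, then hook the lens cell, tab towards the sprung roller, under the heads of the two fixed pins and press its tab side down until the roller snaps over the tab and the cell lies flat, tight against both pins. Handle the lens only by its black cell, never the glass, and leave everything else on the board where it is.

Things in the scene. Friction and masses are not known exactly. Their poses are not given: they have to be found in the camera images.
- board: plywood board laid over the open drawer, the surface all the work lies on: 284 x 764 x 15 mm, fixed, its top at z = 0.188 m, spanning x = 0.39 to 0.674 m and y = -0.391 to 0.373 m; origin under its middle. The bench top behind it is 23 mm higher
- mount: lens seat: dark steel plate 120 x 84 mm, top 18 mm above the board, fixed. Origin on the board under the seat's axis; z up, +x to the two fixed pins, -x to the sprung roller. Plate x = -78..42, y = +-42 mm. Three domed smooth pads, tops 23 mm up, at (12, +-14) and (-37, 0) mm. Plunger housing 20 x 30 x 24 mm on the plate at x = -67 mm, its knob reaches x = -95 mm, z = 33 mm
- seat (a point): the seat's axis at the height of the pad tops (23 mm above the board): the centre of the cell's underside is here when it is home; axes as the mount. Way in: the cell tilted about 0.28 rad, tab up, its axis 12 mm back (towards the roller), front low over the two front pads; then forward and slightly down under the pin heads until it meets the shanks. Let go, it leans on the roller
- pin_left: fixed upright smooth steel pin, 10 mm thick, centre at mount (26.8, 20.9) mm, with a round head 18 mm wide and 3 mm thick whose underside is 40 mm above the board (17 mm above the pad tops): the cell's round edge (29 mm radius) rests against the shank under the head. Origin at the pin's foot on the plate
- pin_right: the same pin at mount (26.8, -20.9) mm
- catch: smooth sprung steel roller, 10 mm thick, 18 mm long along mount y, sliding along mount x. Origin on its axis: at rest at mount x = -44.5 mm, 33 mm above the board; yields up to 8 mm to -x (1100 N/m, about 2 N at rest, 7 N as the tab passes). Pressed down on it, the tab wedges it out, about 10 N; it then snaps over the tab's upper bevel, 1.5 mm out from rest, and presses the cell down and forward with about 5 N
- lens: lens in a black round cell: 58 mm diameter, 12 mm thick, about 0.13 kg, with a flat tab at -x, 22 mm wide, 8 mm thick (level with the underside), its bevelled end 44 mm from the axis. Origin at the centre of the underside, z up, +x away from the tab. The upper rim (radius 21 to 29 mm) stands proud of the glass. Starts face up on the tissue; grip across the round sides
- tab_end (a point): middle of the bevelled end of the tab, 4 mm above the cell's underside. To snap it in, press straight down with shut fingers on the black rim between the tab and the glass, 25 to 29 mm from the axis, so that the roller stays free; the rim goes down about 7 mm, until the cell rests on all three pads
- lens_glass: the glass of the lens, 42 mm wide, in the middle of the cell; its highest point is 1.5 mm below the rim. Origin 8.7 mm above the cell's underside
- brush: antistatic brush, 125 x 13 mm, handle 6 mm high and bristles up to 16 mm at the +x end, along its x axis; origin at the centre of its underside. It starts lying across the seat's plate (18 mm above the board), between the front pads and the rear pad, its ends overhanging the plate
- tissue: white sheet, 104 mm square, 1.5 mm thick, flat on the board, fixed; origin at its middle
- swabs: bystander: tub of cotton buds, 77 mm wide, 82 mm high, origin at its foot
- alcohol_bottle: bystander: white pump bottle, 65 mm wide, 128 mm high, origin at its foot
- screw_tub: bystander: round clear tub with small parts, 95 mm wide, 34 mm high, origin at its foot
- multimeter: bystander: yellow multimeter lying flat, 140 (x) x 70 x 44 mm, origin under its middle
- driver: bystander: thin screwdriver lying flat, 145 (x) x 11 x 10 mm, origin under its middle
- tweezers: bystander: tweezers lying by the tissue, 126 (x) x 17 x 10 mm, origin under their middle
- tape_roll: bystander: roll of yellow tape lying flat, 74 mm wide, 12 mm high, origin under its middle

How it is judged (in metres and radians):
At the end, for the whole second after the job is handed in: The cell is home: its underside's centre within 3 mm of the seat point, level within 0.04 rad, tab at the roller (within 0.12 rad), both pins bearing (over 0.3 N) and the roller over 0.8 N, at rest. The brush lies flat on the board, clear of the mount, at rest (distance between lens and seat below 0.003 m and angle between lens's own z axis and vertical below 0.04 rad and angle between the x axis of lens and the x axis of mount, either way round below 0.12 rad and contact force between lens and pin_left above 0.3 N and contact force between lens and pin_right above 0.3 N and contact force between lens and catch above 0.8 N and linear speed of each of lens, brush below 0.01 m/s and height (world z) of brush below 0.2 m and angle between brush's own z axis and vertical below 0.15 rad and contact force between brush and mount below 0.02 N); the robot touches nothing.
It fails at once if the fingers touch the glass (contact force between the fingers and lens_glass above 0.5 N).
It fails at once if the lens is tipped over (angle between lens's own z axis and vertical above 0.8 rad).
It fails at once if a bystander is moved by more than 2 cm (distance of any of swabs, alcohol_bottle, screw_tub, multimeter, driver, tweezers, tape_roll from where it was at the start of the episode above 0.02 m).
It also fails if it takes over 54 s, if anything falls off the work surface, if the arm or the gripper's body presses on something with over 40 N, if the wrist force passes 120 N, or if a joint passes its speed limit or range.

ROBOT

A 7-joint arm with a two-finger parallel gripper is mounted at the origin on a cart in front of the work surface, level with it; the furniture and walls round the work are solid. World frame = base frame: x ahead of the robot, y to its left, z up, the work surface at z = 0. Lengths are in mm, angles in rad, forces in N, time in s.
With the tool pointing down it reaches from about 425 to 975 mm from the base axis. Payload 16.7 kg.
Tool frame: the origin (TCP) lies midway between the tips of the shut fingers; the grasp point (between the pads) lies 19 mm behind it; z points along the fingers, y is the line along which they close (so a half turn about z gives the same grasp; the last joint's range is limited). The gripper opens to 85 mm and grips with 20 to 120 N. Pads are 22 mm wide; open, the fingers measure 114 mm over their backs; the gripper's body (76 mm by 85 mm) begins 54 mm behind the grasp point. The pads swing forward as they close: fully open they stand 13 mm farther back than shut.
Start: joints at [0.963, 0.426, 0.074, 1.606, -0.034, 1.111, -0.067], TCP at [298.904, -605.172, 231.302] pointing down, gripper open.
Joint ranges: [-2.85, 2.85], [-0.5, 2.14], [-1.23, 1.37], [0.21, 2.46], [-1.02, 4.16], [0.16, 2.05], [-2.73, 2.73]. Speed limits (rad/s): [1.89, 1.89, 2.39, 2.39, 3.01, 3.01, 3.01].

INTERFACE

Orientations are given as a rotation vector (axis times angle).
In Python, from plant import bot gives the robot as it stands.
- The arm moves only by the tool play_rows, never from a script. Its argument "motion" is one flat list of numbers, 5 for each row, row after row: the shift along the tool's x, y, z in mm, then the turn about the tool's z in rad, then the closure, from 0 (fully open) to 1 (shut). A call has 1 to 20 rows; each row shifts and turns the commanded pose from where the row before left it, along the tool's axes as they then stand; what a row does not reach is not made up. A row lasts 1/8 s, in which the tool goes at most 62.5 mm and 10.7 degrees, less where a joint would pass 70% of its speed; a pose out of reach is approached as far as the arm can. A call with a gripper value outside its range is refused whole. The fingers move at their own pace and stop on an object; "force" is the grip in N (left out, the last holds). Time passes only in rows, so rows that do not move let the fingers close. It gives the time, the measured TCP pose, the force, the opening and the grip force at its end, in the units of the state.
- bot.get_obs(): the state, without advancing time (a new reading comes with each control period).
- bot.capture(name): name is "scene" or "side" or "wrist"; returns a dict with "frame" (400x640x3 uint8, red, green, blue), "fx", "fy", "cx", "cy" (pixels), "pose" (4x4, takes a point from camera to world coordinates). Camera axes: x right, y up, looking along -z (the intrinsics and any distortion apply to the point x, -y, -z); pixel columns grow to the right and rows downward; lengths in mm; the calibration is good to about 2 mm. The wrist camera is an equidistant fisheye: a pixel r from the principal point sees the ray r / f radians off the axis. A picture is of the moment at which its call begins. There is no depth.
- bot.job_done(): hands the job in; it is judged then, once.
The state is a dict: "time_s": time; "joint_positions": joint angles; "qvel": joint speeds; "joint_torque": joint torques, N m; "tool_pos": TCP position; "tool_rot": TCP orientation; "force": force on the tool from outside, world axes, zero at the start; "moment": the same for the moment, N m; "width": opening from 0.0 (shut) to 1.0 (fully open); "grasp_force": force on a finger pad.
Only numpy, scipy, OpenCV 4.12 (cv2) and the standard library are available. Lean on these libraries where they do the work, as an engineer would, in place of code of your own. Each camera call takes 0.05 s, during which the arm holds its last target. There are 200 camera calls.

## Working session

There is one attempt and no reset: what is moved stays moved. The work goes in short steps, Python scripts to look and compute and a tool call to move; the robot and the scene stay as the last step left them, time stands still between calls to the robot, and variables do not carry over. Pictures are saved under pics/ and viewed, at most 10 in all, crops included, and the job is handed in when it is done.

Besides the shell and the picture viewer there is one more tool, called after ">>>" as name(argument=value, ...) on one line, values as JSON. play_rows: Moves the arm, as the interface text tells. Its arguments: {"type":"object","properties":{"motion":{"type":"array","items":{"type":"number"}},"force":{"type":"number"}},"required":["motion"]}

```bash
mkdir -p pics; ls
cat > h.py <<'E'
import numpy as np, cv2
from scipy.spatial.transform import Rotation as R
from plant import bot
def cap(n):
    c=bot.capture(n); c['n']=n; c['pose']=np.array(c['pose']); return c
def ray(c,u,v):
    x=(u-c['cx'])/c['fx']; y=(v-c['cy'])/c['fy']
    if c['n']=='wrist':
        r=np.hypot(x,y); s=np.sin(r)/max(r,1e-9); d=np.array([x*s,-y*s,-np.cos(r)])
    else: d=np.array([x,-y,-1.])
    return c['pose'][:3,3], c['pose'][:3,:3]@d
def onz(c,u,v,z):
    o,d=ray(c,u,v); return (o+d*(z-o[2])/d[2]).round(1)
def proj(c,p):
    q=c['pose'][:3,:3].T@(np.array(p)-c['pose'][:3,3]); x,y,z=q[0],-q[1],-q[2]
    if c['n']=='wrist':
        t=np.arctan2(np.hypot(x,y),z); k=t/np.hypot(x,y); return c['cx']+c['fx']*x*k, c['cy']+c['fy']*y*k
    return c['cx']+c['fx']*x/z, c['cy']+c['fy']*y/z
def save(c,n): cv2.imwrite('pics/'+n+'.png',c['frame'][...,::-1])
E
python3 - <<'E'
from h import *
import pickle
o=bot.get_obs(); print({k:np.round(o[k],3) for k in o})
for n in('scene','side','wrist'):
    c=cap(n); save(c,n+'0'); pickle.dump(c,open(n+'0.pkl','wb')); print(n,c['fx'],c['cx'],c['cy'],c['pose'].round(2).tolist())
a=cv2.imread('pics/scene0.png');b=cv2.imread('pics/side0.png')
E
```

```text
pics
{'time_s': np.float64(0.0), 'joint_positions': array([ 0.962,  0.427,  0.074,  1.607, -0.034,  1.111, -0.067]), 'qvel': array([-0.   , -0.001,  0.   , -0.001,  0.   , -0.   ,  0.   ]), 'joint_torque': array([ 1.0000e-03, -9.4983e+01,  3.7610e+00, -4.6351e+01,  1.9000e-02,
        1.0000e-02,  0.0000e+00]), 'tool_pos': array([ 298.727, -604.828,  230.617]), 'tool_rot': array([-3.058e+00, -7.140e-01,  1.000e-03]), 'force': array([-0.318, -0.225,  0.733]), 'moment': array([-0.072,  0.004,  0.017]), 'grasp_force': np.float64(0.0), 'width': np.float64(1.001)}
scene 508.2072009973306 319.9511603256508 201.20806176592941 [[-0.9, 0.18, -0.4, -40.81], [-0.44, -0.4, 0.8, 1169.97], [-0.02, 0.9, 0.44, 878.76], [0.0, 0.0, 0.0, 1.0]]
side 471.3899132078253 317.43315752766506 203.23943083250836 [[-0.96, 0.19, -0.21, 270.47], [-0.28, -0.64, 0.72, 941.36], [0.01, 0.75, 0.67, 1113.75], [0.0, 0.0, 0.0, 1.0]]
wrist 309.70691628693146 321.5552062629971 196.49556595143667 [[0.44, 0.85, 0.29, 372.63], [-0.9, 0.42, 0.14, -568.46], [-0.0, -0.32, 0.95, 373.02], [0.0, 0.0, 0.0, 1.0]]
```

View pics/side0.png

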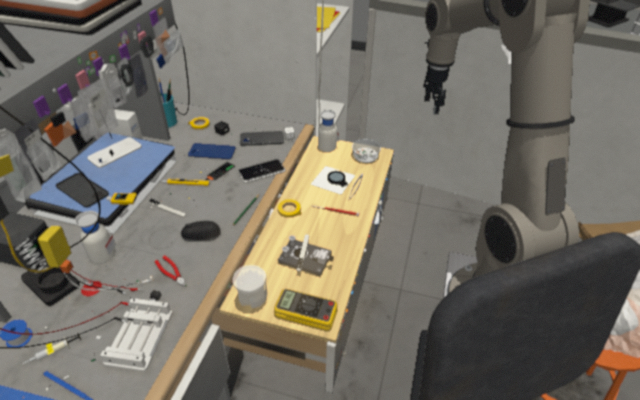

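View pics/scene0.png

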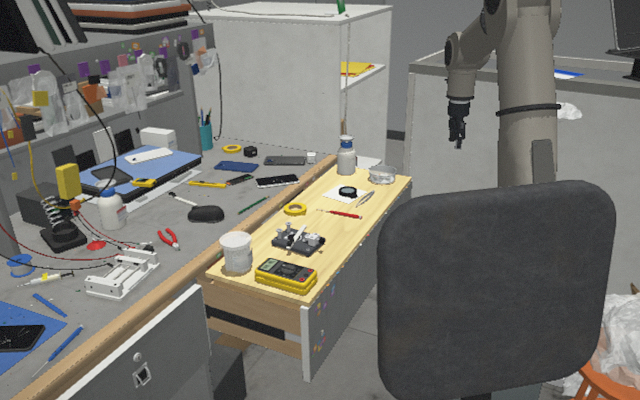

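Run:
```python
from h import *
import pickle
c=pickle.load(open('side0.pkl','rb'))
for n,u,v,z in [('lens',336,178,200),('tissue',334,180,189),('seat',305,255,210),('brushA',304,237,210),('brushB',302,262,210),('tape',288,207,195),('driver',335,211,192),('tweez',355,187,192),('meter',306,306,210),('bottle',327,148,188),('tub',366,158,188)]: print(n,onz(c,u,v,z))
f=c['frame'][...,::-1]
a=cv2.resize(f[160:200,295:375],(800,400),interpolation=cv2.INTER_CUBIC)[:, :]
b=cv2.resize(f[225:285,265:345],(800,600),interpolation=cv2.INTER_CUBIC)
cv2.imwrite('pics/crop1.png',np.vstack([cv2.resize(a,(500,250)),cv2.resize(b,(460,345)).copy() if 0 else cv2.copyMakeBorder(cv2.resize(b,(460,345)),0,0,0,40,0)]))
```

```text
lens [ 533.5 -168.1  200. ]
tissue [ 540. -170.  189.]
seat [525.9 171.4 210. ]
brushA [547.9 111.2 210. ]
brushB [526. 196. 210.]
tape [633.6  -4.  195. ]
driver [499.7 -30.3 192. ]
tweez [ 469.1 -152.4  192. ]
meter [476.  320.7 210. ]
bottle [ 607.7 -330.6  188. ]
tub [ 469.1 -313.5  188. ]
```

View pics/crop1.png

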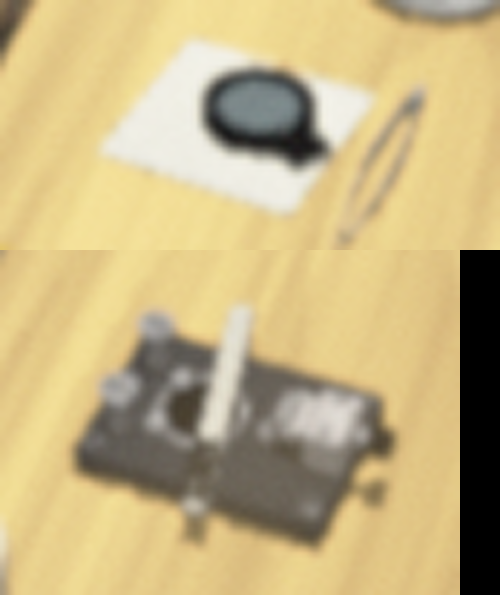

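>>> play_rows(motion=[20, -15, -40, 0, 0, 40, -30, -40, 0, 0, 40, -30, -20, 0, 0, 40, -30, 0, 0, 0, 40, -30, 0, 0, 0, 40, -30, 0, 0, 0, 40, -30, 0, 0, 0, 40, -30, 0, 0, 0, 40, -30, 0, 0, 0, 38, -32, 0, 0, 0, 0, 0, 0, 0, 0], force=40)

```text
time_s: 1.52
tool_pos: [511.5, -177.6, 330.3]
tool_rot: [-3.056, -0.723, -0.001]
force: [-0.5, -1.5, -0.2]
width: 0.999
grasp_force: 0.0
```

Run:
```python
from h import *
import pickle
o=bot.get_obs(); print(o['tool_pos'],o['tool_rot'],o['joint_positions'])
c=cap('wrist'); save(c,'w1'); pickle.dump(c,open('w1.pkl','wb'))
print(onz(c,320,196,200))
```

```text
[ 511.45757105 -177.62617806  330.25951092] [-3.05619432e+00 -7.23037082e-01 -5.69414510e-04] [ 0.40363637  0.14056763 -0.20949898  1.76815708  0.02969832  1.23613916
 -0.91979223]
[ 503.1 -179.9  200. ]
```

View pics/w1.png

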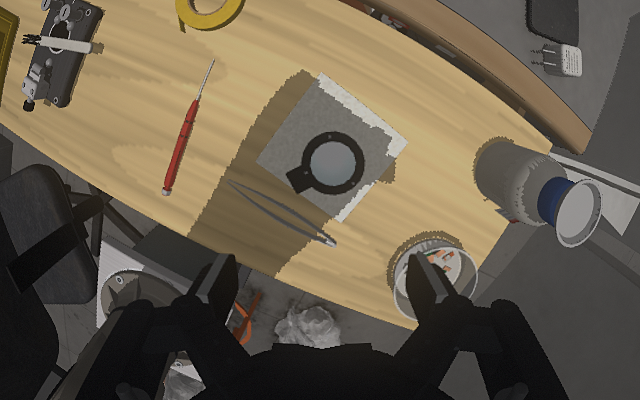

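Run:
```python
from h import *
import pickle
c=pickle.load(open('w1.pkl','rb')); f=c['frame']
g=f.max(2)
m=(g<60).astype(np.uint8); roi=np.zeros_like(m); roi[115:215,265:390]=m[115:215,265:390]
n,l,s,ce=cv2.connectedComponentsWithStats(roi); k=1+np.argmax(s[1:,4]); print(s[k],ce[k])
cs,h=cv2.findContours((l==k).astype(np.uint8),cv2.RETR_CCOMP,cv2.CHAIN_APPROX_NONE)
for ct in cs:
    if len(ct)<30: continue
    P=np.array([onz(c,u,v,201)[:2] for u,v in ct[:,0]])
    (x,y),r=cv2.minEnclosingCircle(P.astype(np.float32)); e=cv2.fitEllipse(P.astype(np.float32)); print(len(ct),(x,y),r,e)
    out=P
    if len(ct)>150 and e: 
        pass
big=max(cs,key=len); P=np.array([onz(c,u,v,201)[:2] for u,v in big[:,0]])
hole=sorted([ct for ct in cs],key=len)[-2]; H=np.array([onz(c,u,v,200)[:2] for u,v in hole[:,0]]); e=cv2.fitEllipse(H.astype(np.float32)); ctr=np.array(e[0])
d=P-ctr; r=np.hypot(*d.T); t=d[r>36]; print('tab dir',np.degrees(np.arctan2(*t.mean(0)[::-1])), r.max(), 'median r',np.median(r))
# mount zoom
cv2.imwrite('pics/w1m.png',cv2.resize(f[0:120,0:120,::-1],(480,480),interpolation=cv2.INTER_CUBIC))
```

```text
[ 286  132   79   63 1843] [325.18773738 166.00325556]
205 (530.4208374023438, -170.9102020263672) 35.96134567260742 ((532.6563110351562, -173.53778076171875), (54.620262145996094, 69.33515167236328), 53.61899185180664)
132 (535.919189453125, -176.22308349609375) 21.51974868774414 ((535.9149780273438, -176.2092742919922), (41.90492248535156, 42.15561294555664), 138.8841552734375)
tab dir 141.55486728507262 43.53674026067876 median r 28.459917993790988
```

>>> play_rows(motion=[17, -37, 0, 0, 0, 17, -37, 0, 0, 0, 17, -37, 0, 0, 0, 17, -37, 0, 0, 0, 17, -37, 0, 0, 0, 17, -37, 0, 0, 0, 17, -37, 0, 0, 0, 17, -37, 0, 0, 0, 0, 0, 0, 0, 0])

```text
time_s: 2.7
tool_pos: [500.8, 145.8, 330.3]
tool_rot: [-3.058, -0.718, 0.0]
force: [0.3, -0.8, 0.4]
width: 1.005
grasp_force: 0.0
```

Run:
```python
from h import *
import pickle
o=bot.get_obs(); print(o['tool_pos'],o['tool_rot'],o['joint_positions'])
c=cap('wrist'); pickle.dump(c,open('w2.pkl','wb'))
u,v=map(int,proj(c,(525,170,206))); print(u,v)
v0=max(v-100,0);u0=max(u-120,0); print(u0,v0)
cv2.imwrite('pics/w2.png',cv2.resize(c['frame'][v0:v0+180,u0:u0+240,::-1],None,fx=3.3333,fy=3.3333,interpolation=cv2.INTER_CUBIC))
```

```text
[500.82708167 145.80601402 330.30136976] [-3.05767385e+00 -7.18373333e-01  9.10515917e-05] [ 0.02987993  0.12543753 -0.4765422   1.79465972  0.06010257  1.23582574
 -1.57251312]
309 153
189 53
```

View pics/w2.png

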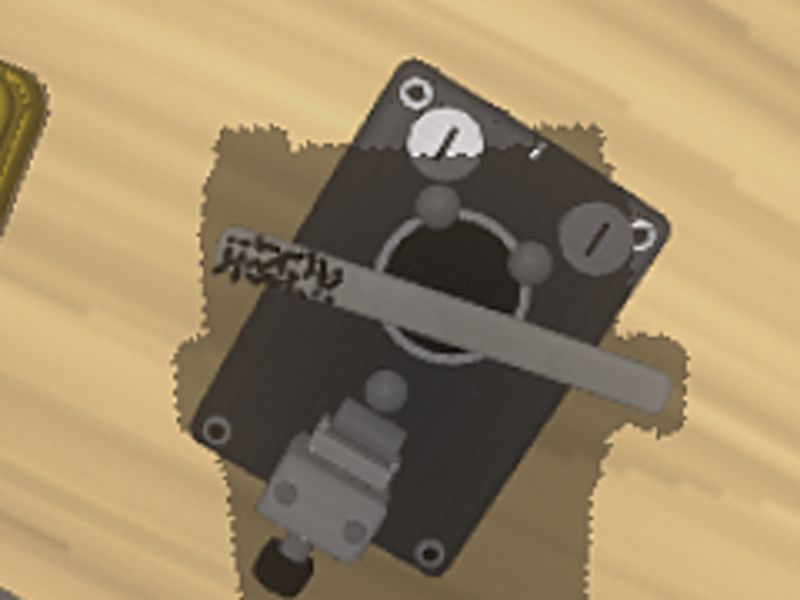

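Run:
```python
from h import *
import pickle
c=pickle.load(open('w2.pkl','rb'))
q=lambda a,b,z: onz(c,189+a/3.3333,53+b/3.3333,z)[:2]
W=np.array([q(445,143,231),q(595,237,231),q(438,207,210),q(530,261,210),q(386,390,210),q(410,60,206),q(668,225,206),q(435,573,206),q(192,430,206)])
M=np.array([(26.8,20.9),(26.8,-20.9),(12,14),(12,-14),(-37,0),(42,42),(42,-42),(-78,-42),(-78,42)])
zm=(W-W.mean(0))@[1,1j]; mm=(M-M.mean(0))@[1,1j]
a=np.angle(np.vdot(mm,zm)); s=abs(np.vdot(mm,zm))/np.vdot(mm,mm).real
Rm=np.array([[np.cos(a),-np.sin(a)],[np.sin(a),np.cos(a)]]); t=W.mean(0)-Rm@M.mean(0)
print('yaw',a,'scale',s,'origin',t); print((W-(M@Rm.T+t)).round(1))
A,B=q(225,245,208),q(668,392,211); print('brush',A,B,np.arctan2(*(A-B)[::-1]),'mid',(A+B)/2, 'in mount',(Rm.T@(A-t)).round(1),(Rm.T@(B-t)).round(1), np.hypot(*(A-B)))
```

```text
yaw -0.09523806685039272 scale 0.9565637904458141 origin [547.11752267 164.05711593]
[[-0.8 -0.1]
 [-0.5  0.3]
 [-0.7 -0.5]
 [ 0.2  0.4]
 [ 0.6 -0.2]
 [-2.5 -2.3]
 [-2.   2.8]
 [ 2.8  2.4]
 [ 2.9 -3. ]]
brush [527.  221.9] [544.1 100.8] 1.7110745113979187 mid [535.55 161.35] in mount [-25.5  55.7] [  3.  -63.3] 122.30134913401406
```

>>> play_rows(motion=[11.4, 23.6, 0, 0, 0.6, 11.4, 23.6, 0, 0, 0.6, 0, 0, 13, -0.178, 0.6, 0, 0, 13, -0.178, 0.6, 0, 0, 13, -0.178, 0.6, 0, 0, 13, -0.178, 0.6, 0, 0, 13, -0.178, 0.6, 0, 0, 13, -0.178, 0.6, 0, 0, 12, -0.18, 0.6, 0, 0, 0, 0, 0.6])

```text
time_s: 4.0
tool_pos: [543.0, 109.8, 239.4]
tool_rot: [-2.069, -2.363, 0.002]
force: [0.2, -0.2, 0.6]
width: 0.4
grasp_force: 0.0
```

```bash
cat >> h.py <<'E'
def pose():
    o=bot.get_obs(); r=R.from_rotvec(o['tool_rot']).as_matrix(); return np.array(o['tool_pos']),r,np.arctan2(r[1,0],r[0,0]),o
def delta(x,y,z,yaw):
    p,r,w,o=pose(); t=(w-yaw+np.pi)%(2*np.pi)-np.pi
    print('at',p.round(1),'yaw',round(w,3),'tilt',r[:,2].round(3),'width',round(float(o['width']),3),'q7',o['joint_positions'][6].round(2)); print('tool shift',(r.T@(np.array([x,y,z])-p)).round(1),'turn',round(t,3))
E
python3 - <<'E'
from h import *
delta(542.3,113.7,208,1.711)
c=cap('wrist'); save(c,'w3')
E
```

```text
at [543.  109.8 239.4] yaw 1.703 tilt [-0.002 -0.    -1.   ] width 0.4 q7 -0.34
tool shift [ 4.  -0.1 31.4] turn -0.008
```

View pics/w3.png

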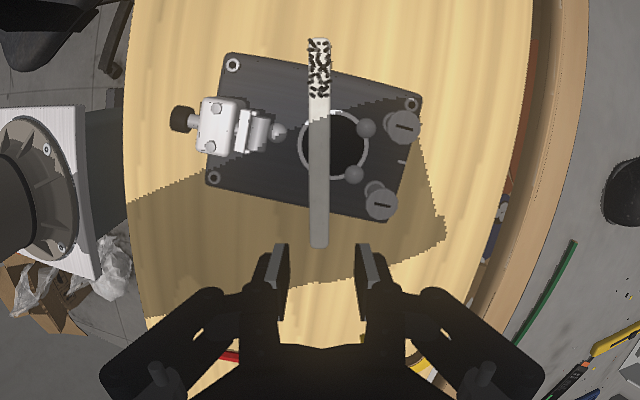

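>>> play_rows(motion=[4, 0, 12, 0, 0.6, 0, 0, 12, 0, 0.6, 0, 0, 7.5, 0, 0.6, 0, 0, 0, 0, 1, 0, 0, 0, 0, 1, 0, 0, 0, 0, 1, 0, 0, 0, 0, 1])

```text
time_s: 4.92
tool_pos: [542.0, 115.8, 209.1]
tool_rot: [2.065, 2.367, 0.001]
force: [0.1, -0.8, 0.1]
width: 0.117
grasp_force: 39.1
```

>>> play_rows(motion=[0, 0, -15, 0, 1, 0, 0, -25, 0, 1, 0, 0, 0, 0, 1])

```text
time_s: 5.3
tool_pos: [542.9, 116.3, 251.6]
tool_rot: [2.064, 2.365, 0.005]
force: [-0.2, 0.5, -0.8]
width: 0.118
grasp_force: 39.2
```

Run:
```python
from h import *
delta(470,65,189.5,0)
```

```text
at [542.9 116.3 251.6] yaw 1.707 tilt [ 0.004  0.001 -1.   ] width 0.118 q7 -0.34
tool shift [-40.9 -79.4  61.8] turn 1.707
```

>>> play_rows(motion=[-13.6, -26.5, 0, 0.15, 1, -18, -24, 0, 0.171, 1, -20, -20, 0, 0.171, 1, 0, 0, 0, 0.171, 1, 0, 0, 0, 0.171, 1, 0, 0, 0, 0.171, 1, 0, 0, 0, 0.171, 1, 0, 0, 0, 0.171, 1, 0, 0, 0, 0.171, 1, 0, 0, 0, 0.171, 1, 0, 0, 0, 0, 1])

```text
time_s: 6.68
tool_pos: [469.8, 65.2, 249.1]
tool_rot: [-3.141, -0.029, -0.0]
force: [-0.1, 1.1, -0.2]
width: 0.122
grasp_force: 39.2
```

Run:
```python
from h import *
delta(470,65,191.1,0)
```

```text
at [469.8  65.2 249.1] yaw 0.019 tilt [ 0.  0. -1.] width 0.122 q7 -1.88
tool shift [ 0.2  0.2 58. ] turn 0.019
```

>>> play_rows(motion=[0, 0, 20, 0, 1, 0, 0, 20, 0, 1, 0, 0, 12, 0, 1, 0, 0, 4, 0, 1, 0, 0, 2, 0, 1, 0, 0, 0, 0, 1])

```text
time_s: 7.42
tool_pos: [470.1, 65.2, 191.2]
tool_rot: [-3.141, -0.029, -0.001]
force: [0.4, 1.4, -0.1]
width: 0.116
grasp_force: 39.2
```

>>> play_rows(motion=[0, 0, 0, 0, 0.7, 0, 0, 0, 0, 0.6, 0, 0, -20, 0, 0.6, 0, 0, -40, 0, 0.4, 0, 0, -40, 0, 0, 0, 0, 0, 0, 0])

```text
time_s: 8.18
tool_pos: [471.2, 65.5, 293.7]
tool_rot: [-3.141, -0.028, -0.008]
force: [-1.0, 0.7, -0.1]
width: 0.99
grasp_force: 0.0
```

Run:
```python
from h import *
c=cap('wrist'); save(c,'w4')
delta(536,-176,260,-.672)
```

```text
at [470.4  65.2 292. ] yaw 0.018 tilt [ 0.003  0.    -1.   ] width 1.003 q7 -1.85
tool shift [ 61.2 242.4  32.2] turn 0.69
```

View pics/w4.png

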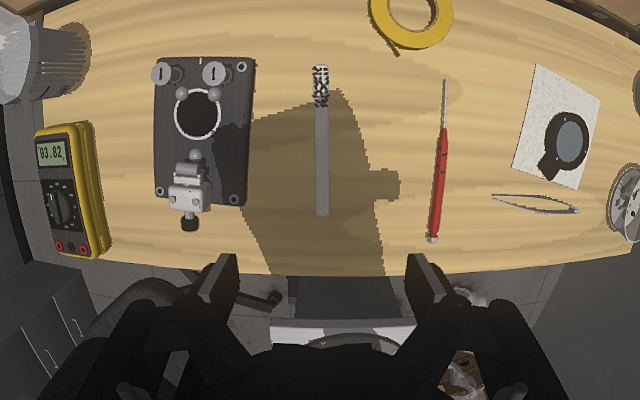

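>>> play_rows(motion=[6, 25, 0, 0, 0, 9, 37, 0, 0, 0, 9, 37, 0, 0, 0, 9, 37, 0, 0, 0, 9, 37, 0, 0, 0, 9, 37, 0, 0, 0, 10, 32, 0, 0, 0, 0, 0, 8, 0.172, 0, 0, 0, 8, 0.172, 0, 0, 0, 8, 0.172, 0, 0, 0, 8, 0.172, 0, 0, 0, 0, 0, 0])

```text
time_s: 9.72
tool_pos: [534.4, -175.5, 257.4]
tool_rot: [2.967, -1.032, -0.004]
force: [0.5, -0.1, -0.1]
width: 1.003
grasp_force: 0.0
```

Run:
```python
from h import *
c=cap('wrist'); save(c,'w5'); f=c['frame']
u,v=proj(c,(536,-176,200)); print(u,v)
m=(f.max(2)<60).astype(np.uint8); roi=np.zeros_like(m); u,v=int(u),int(v); sl=np.s_[v-60:v+62,u-75:u+75]; roi[sl]=m[sl]
n,l,s,ce=cv2.connectedComponentsWithStats(roi); k=1+np.argmax(s[1:,4]); print(s[k])
cs,h=cv2.findContours((l==k).astype(np.uint8),cv2.RETR_CCOMP,cv2.CHAIN_APPROX_NONE); cs=sorted(cs,key=len)
w=lambda ct,z: np.array([onz(c,a,b,z)[:2] for a,b in ct[:,0]],np.float32)
e=cv2.fitEllipse(w(cs[-2],200.5)); P=w(cs[-1],200); ctr=np.array(e[0]); d=P-ctr; r=np.hypot(*d.T); t=d[r>38].mean(0)
yaw=np.arctan2(-t[1],-t[0]); print(e,yaw,r.max(),np.median(r)); delta(*ctr,193,yaw)
```

```text
321.4667878682218 214.6063442412908
[ 282  172   82   93 3015]
((536.0093383789062, -177.0803680419922), (41.48878479003906, 41.691410064697266), 61.17646408081055) -0.626979727165872 42.231895390197984 29.259724512570877
at [ 534.8 -175.5  258. ] yaw -0.666 tilt [-0.002  0.    -1.   ] width 0.999 q7 -2.07
tool shift [ 2.   0.4 65. ] turn -0.039
```

>>> play_rows(motion=[2, 0.4, 15, -0.03, 0, 0, 0, 20, 0, 0, 0, 0, 20, 0, 0, 0, 0, 12, 0, 0, 0, 0, 4, 0, 0, 0, 0, 0, 0, 0], force=25)

```text
time_s: 10.52
tool_pos: [536.6, -177.4, 188.0]
tool_rot: [-2.982, 0.987, -0.0]
force: [-1.2, -0.0, 0.3]
width: 1.0
grasp_force: 0.0
```

>>> play_rows(motion=[0, 0, 0, 0, 0.25, 0, 0, 0, 0, 0.5, 0, 0, 0, 0, 0.7, 0, 0, 0, 0, 0.7, 0, 0, 0, 0, 0.7])

```text
time_s: 11.15
tool_pos: [536.8, -177.4, 188.7]
tool_rot: [-2.982, 0.988, -0.002]
force: [-1.7, 0.5, 5.4]
width: 0.66
grasp_force: 25.4
```

>>> play_rows(motion=[0, 0, -15, 0, 0.7, 0, 0, -35, 0, 0.7, -5, -7, -40, 0, 0.7, -20, -26, 0, 0, 0.7, -26, -34, 0, 0, 0.7, -26, -34, 0, 0, 0.7, -26, -34, 0, 0, 0.7, -26, -34, 0, 0, 0.7, -26, -34, 0, 0, 0.7, -26, -34, 0, 0, 0.7, -20, -28, 0, 0, 0.7, 0, 0, 0, -0.136, 0.7, 0, 0, 0, -0.136, 0.7, 0, 0, 0, -0.136, 0.7, 0, 0, 0, -0.136, 0.7, 0, 0, 0, 0, 0.7])

```text
time_s: 13.15
tool_pos: [533.7, 155.2, 278.7]
tool_rot: [-3.138, 0.152, -0.001]
force: [0.3, -0.4, -1.7]
width: 0.66
grasp_force: 27.3
```

Run:
```python
from h import *
import pickle
delta(535.1,165.2,250,-.095)
c=cap('wrist'); pickle.dump(c,open('w6.pkl','wb')); save(c,'w6')
s=cap('side'); save(s,'s6')
```

```text
at [533.7 155.2 278.7] yaw -0.097 tilt [ 0.001  0.    -1.   ] width 0.66 q7 -2.16
tool shift [  0.4 -10.1  28.8] turn -0.002
```

View pics/w6.png

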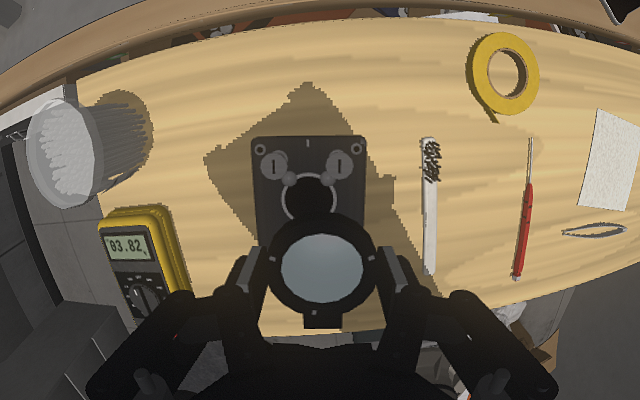

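Run:
```python
from h import *
import pickle
c=pickle.load(open('w6.pkl','rb')); f=c['frame']; g=f.max(2)
roi=np.zeros_like(g); roi[225:310,270:375]=(g[225:310,270:375]>75)
n,l,s,ce=cv2.connectedComponentsWithStats(roi); k=1+np.argmax(s[1:,4])
ct=max(cv2.findContours((l==k).astype(np.uint8),0,1)[0],key=len); hull=cv2.convexHull(ct); 
P=np.array([onz(c,a,b,290.5)[:2] for a,b in ct[:,0]],np.float32); e=cv2.fitEllipse(P); print(s[k],e)
p,r,w,o=pose(); print('lens in tool', r.T@(np.append(e[0],290.5)-p))
# tab corners & dark mask
m=((g<50)).astype(np.uint8); print([ (v,np.where(m[v,290:360])[0][[0,-1]]+290) for v in range(312,334,3)])
for u,v in ((273,166),(338,163)): print(onz(c,u,v,231))
a=-.095;t=np.array([547.1,164.1]);Rm=np.array([[np.cos(a),-np.sin(a)],[np.sin(a),np.cos(a)]])
for y in (20.9,-20.9): q=Rm@[26.8,y]+t; print(q, proj(c,(*q,231)))
for y in (14,-14): q=Rm@[12,y]+t; print('pad',q, proj(c,(*q,210)))
cv2.imwrite('pics/w6c.png',cv2.resize(f[125:345,230:400,::-1],None,fx=2.7,fy=2.7,interpolation=cv2.INTER_CUBIC))
```

```text
[ 281  233   82   70 4412] ((533.7305908203125, 155.57827758789062), (39.9339714050293, 40.013031005859375), 179.9088897705078)
lens in tool [  0.03683385  -0.40820895 -12.05513312]Traceback (most recent call last):
  File "<stdin>", line 10, in <module>
IndexError: index 0 is out of bounds for axis 0 with size 0
```

Run:
```python
from h import *
import pickle
c=pickle.load(open('w6.pkl','rb')); f=c['frame']; g=cv2.cvtColor(f,cv2.COLOR_RGB2GRAY)
a=-.095;t=np.array([547.1,164.1]);Rm=np.array([[np.cos(a),-np.sin(a)],[np.sin(a),np.cos(a)]])
for y in (20.9,-20.9):
    q=Rm@[26.8,y]+t; u,v=proj(c,(*q,231)); print('pred',round(u,1),round(v,1))
    u,v=int(u),int(v); A=cv2.resize(g[v-25:v+25,u-25:u+25],None,fx=6,fy=6,interpolation=cv2.INTER_CUBIC)
    h=cv2.HoughCircles(A,cv2.HOUGH_GRADIENT,1,100,param1=80,param2=15,minRadius=50,maxRadius=110)
    if h is not None:
        x,yy,r=h[0,0]; x=x/6+u-25; yy=yy/6+v-25; wd=onz(c,x,yy,231)[:2]; print('found',x,yy,r/6,wd,(wd-q).round(1))
```

```text
pred 273.1 165.4
pred 339.2 165.1
```

>>> play_rows(motion=[0.4, -10, 0, 0, 0.7, 0, 0, 12, 0, 0.7, 0, 0, 16, 0, 0.7, 0, 0, 14, 0, 0.7, 0, 0, 5, 0, 0.7, 0, 0, 0, 0, 0.7])

```text
time_s: 14.0
tool_pos: [534.8, 165.1, 230.5]
tool_rot: [3.138, -0.151, -0.001]
force: [1.5, 1.1, -1.1]
width: 0.662
grasp_force: 27.4
```

Run:
```python
from h import *
delta(535.1,165.2,216.2,-.095); print(pose()[3]['force'])
```

```text
at [534.8 165.1 230.5] yaw -0.096 tilt [-0.001 -0.    -1.   ] width 0.662 q7 -2.2
tool shift [ 0.3 -0.1 14.3] turn -0.001
[ 1.54776911  1.11132063 -1.07684263]
```

>>> play_rows(motion=[0, 0, 3, 0, 0.7, 0, 0, 2, 0, 0.7, 0, 0, 2, 0, 0.7, 0, 0, 2, 0, 0.7, 0, 0, 0, 0, 0.7], force=20)

```text
time_s: 14.62
tool_pos: [535.2, 165.3, 222.1]
tool_rot: [-3.138, 0.151, -0.001]
force: [1.4, 0.2, 2.4]
width: 0.658
grasp_force: 27.8
```

>>> play_rows(motion=[0, 0, 2, 0, 0.7, 0, 0, 2, 0, 0.7, 0, 0, 0, 0, 0.7])

```text
time_s: 15.0
tool_pos: [535.0, 165.3, 217.8]
tool_rot: [-3.138, 0.151, -0.0]
force: [2.3, 1.1, 2.6]
width: 0.662
grasp_force: 28.5
```

Run:
```python
from h import *
c=cap('wrist'); s=cap('side')
A=cv2.resize(c['frame'][130:345,225:405,::-1],None,fx=2.6,fy=2.6,interpolation=cv2.INTER_CUBIC)
u,v=map(int,proj(s,(535,165,215))); B=cv2.resize(s['frame'][v-35:v+30,u-25:u+25,::-1],(int(50*559/65*1),559),interpolation=cv2.INTER_CUBIC)[:, :330]
h=min(A.shape[0],559); cv2.imwrite('pics/t7.png',np.hstack([A[:h],B[:h]])[:, :800]); print(A.shape)
```

```text
(559, 468, 3)
```

View pics/t7.png

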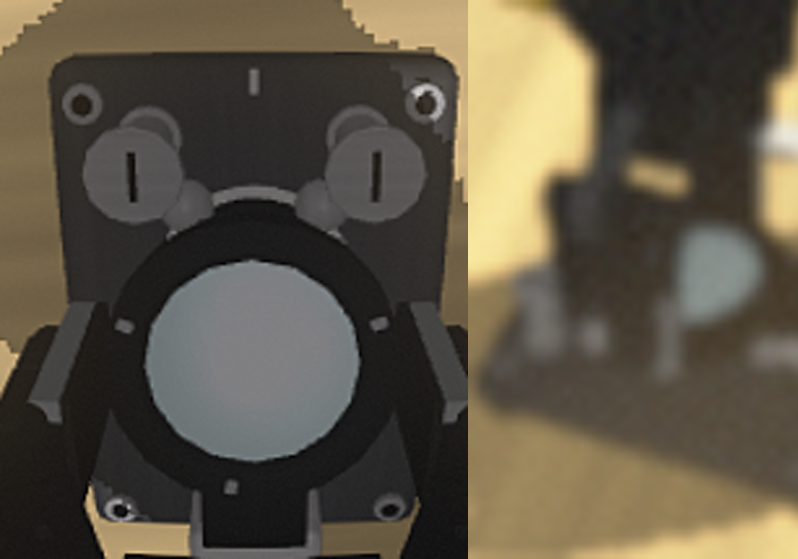

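>>> play_rows(motion=[3, 0, 0.5, 0, 0.7, 3, 0, 1, 0, 0.7, 3, 0, 1, 0, 0.7, 2, 0, 1, 0, 0.7, 0, 0, 0, 0, 0.7])

```text
time_s: 15.72
tool_pos: [546.2, 164.1, 214.3]
tool_rot: [-3.138, 0.151, -0.0]
force: [1.1, -0.3, 1.9]
width: 0.659
grasp_force: 28.5
```

>>> play_rows(motion=[1, 0, 0.5, 0, 0.7, 0.7, 0, 0.5, 0, 0.7, 0, 0, 0, 0, 0.7])

```text
time_s: 16.1
tool_pos: [547.8, 164.0, 213.5]
tool_rot: [-3.138, 0.151, -0.001]
force: [2.8, -0.3, 2.2]
width: 0.658
grasp_force: 28.6
```

>>> play_rows(motion=[1, 0, 0.3, 0, 0.7, 1, 0, 0, 0, 0.7, 0, 0, 0, 0, 0.7])

```text
time_s: 16.48
tool_pos: [548.9, 163.7, 212.9]
tool_rot: [3.137, -0.151, -0.002]
force: [-4.7, -0.7, 5.0]
width: 0.66
grasp_force: 28.8
```

>>> play_rows(motion=[0, 0, 0, 0, 0.5, 0, 0, 0, 0, 0.3, 0, 0, -10, 0, 0.1, 0, 0, -20, 0, 0.1, 0, 0, -20, 0, 0.1, 0, 0, 0, 0, 0.1])

```text
time_s: 17.23
tool_pos: [550.3, 164.2, 265.0]
tool_rot: [-3.137, 0.151, -0.004]
force: [0.2, -0.0, 0.4]
width: 0.9
grasp_force: 0.0
```

Run:
```python
from h import *
c=cap('wrist'); delta(547.1,164.1,250,-.095); f=c['frame']; g=f.max(2)
u,v=map(int,proj(c,(547,164,224))); print(u,v)
for z in (224,):
    roi=np.zeros_like(g); sl=np.s_[v-60:v+60,u-60:u+60]; roi[sl]=(g[sl]>75)
    n,l,s,ce=cv2.connectedComponentsWithStats(roi); k=l[v,u]; print(s[k])
    ct=max(cv2.findContours((l==k).astype(np.uint8),0,1)[0],key=len)
    print(cv2.fitEllipse(np.array([onz(c,a,b,z)[:2] for a,b in ct[:,0]],np.float32)))
cv2.imwrite('pics/t8.png',cv2.resize(f[v-90:v+100,u-110:u+110,::-1],None,fx=3,fy=3,interpolation=cv2.INTER_CUBIC))
```

```text
at [549.9 163.9 263.8] yaw -0.096 tilt [ 0.001  0.    -1.   ] width 0.9 q7 -2.18
tool shift [-2.8  0.  13.8] turn -0.001
322 231
[ 291  199   64   62 3038]
((547.3313598632812, 164.09886169433594), (40.3582649230957, 43.78424835205078), 85.22262573242188)
```

View pics/t8.png

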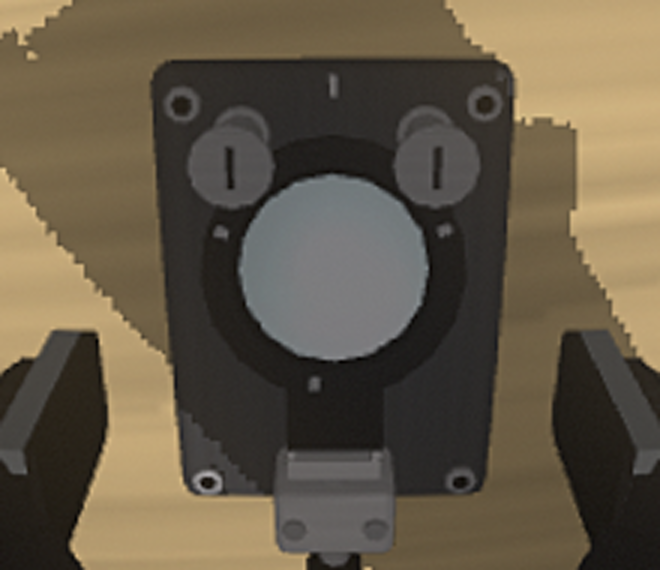

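>>> play_rows(motion=[-14.4, 0, 0, 0, 1, -14.3, 0, 0, 0, 1, 0, 0, 0, 0, 1, 0, 0, 0, 0, 1, 0, 0, 12, 0, 1, 0, 0, 12, 0, 1, 0, 0, 4, 0, 1, 0, 0, 0, 0, 1])

```text
time_s: 18.27
tool_pos: [520.9, 166.5, 234.5]
tool_rot: [3.138, -0.151, -0.001]
force: [0.1, -0.8, -0.3]
width: 0.002
grasp_force: 0.0
```

Run:
```python
from h import *
delta(521.3,166.6,222,-.095)
```

```text
at [520.9 166.5 234.5] yaw -0.096 tilt [-0.001 -0.    -1.   ] width 0.002 q7 -2.21
tool shift [ 0.4 -0.2 12.5] turn -0.001
```

>>> play_rows(motion=[0.4, 0, 3, 0, 1, 0, 0, 2, 0, 1, 0, 0, 1.5, 0, 1, 0, 0, 1.5, 0, 1, 0, 0, 0, 0, 1])

```text
time_s: 18.9
tool_pos: [521.4, 166.6, 227.3]
tool_rot: [-3.138, 0.151, -0.0]
force: [0.0, 1.1, 1.7]
width: 0.001
grasp_force: 0.7
```

>>> play_rows(motion=[0, 0, 1.5, 0, 1, 0, 0, 1, 0, 1, 0, 0, 0, 0, 1])

```text
time_s: 19.27
tool_pos: [521.5, 166.4, 224.4]
tool_rot: [3.138, -0.151, -0.0]
force: [1.0, 0.4, 1.2]
width: -0.0
grasp_force: 0.0
```

>>> play_rows(motion=[0, 0, 1, 0, 1, 0, 0, 1, 0, 1, 0, 0, 0, 0, 1])

```text
time_s: 19.65
tool_pos: [521.5, 166.5, 222.7]
tool_rot: [-3.138, 0.151, -0.0]
force: [-0.6, -0.4, 2.3]
width: 0.002
grasp_force: 1.3
```

>>> play_rows(motion=[0, 0, 0.7, 0, 1, 0, 0, 0.7, 0, 1, 0, 0, 0, 0, 1])

```text
time_s: 20.02
tool_pos: [521.6, 166.6, 222.3]
tool_rot: [-3.138, 0.151, -0.001]
force: [-6.7, -2.7, 17.0]
width: 0.0
grasp_force: 9.0
```

>>> play_rows(motion=[0, 0, 0.8, 0, 1, 0, 0, 0.5, 0, 1, 0, 0, 0, 0, 1])

```text
time_s: 20.4
tool_pos: [521.7, 166.7, 222.0]
tool_rot: [-3.138, 0.151, -0.003]
force: [-12.0, -4.1, 32.1]
width: 0.003
grasp_force: 16.1
```

>>> play_rows(motion=[0, 0, -5, 0, 1, 0, 0, -20, 0, 1, 15, 0, -25, 0, 1, 14, 0, 0, 0, 0, 0, 0, 0, 0, 0])

```text
time_s: 21.02
tool_pos: [550.7, 163.4, 269.1]
tool_rot: [3.138, -0.152, -0.001]
force: [0.0, -0.3, 0.0]
width: 0.417
grasp_force: 0.0
```

Run:
```python
from h import *
c=cap('wrist'); delta(547.1,164.1,250,-.095); f=c['frame']; g=f.max(2); print(pose()[3]['force'].round(1))
u,v=map(int,proj(c,(547,164,222)))
roi=np.zeros_like(g); sl=np.s_[v-60:v+60,u-60:u+60]; roi[sl]=(g[sl]>75)
n,l,s,ce=cv2.connectedComponentsWithStats(roi); k=l[v,u]; print(s[k])
ct=max(cv2.findContours((l==k).astype(np.uint8),0,1)[0],key=len)
e=cv2.fitEllipse(np.array([onz(c,a,b,221.5)[:2] for a,b in ct[:,0]],np.float32)); print(e)
# notch marks on the rim (small bright blobs near radius 25)
for z in (223,):
  for i in range(1,n):
    if 3<s[i,4]<60:
        p=onz(c,*ce[i],z)[:2]-np.array(e[0]); print(s[i,4],p,np.hypot(*p).round(1),np.degrees(np.arctan2(p[1],p[0])).round(1))
# profile along mount -x line: gray values
a=-.095
for d in range(-20,-64,-2):
    q=np.array([547.1,164.1])+d*np.array([np.cos(a),np.sin(a)]); x,y=proj(c,(*q,219 if d>-40 else 224)); print(d,int(g[int(round(y)),int(round(x))]),end='; ')
```

```text
at [550.  163.5 268.9] yaw -0.097 tilt [-0.001 -0.    -1.   ] width 0.508 q7 -2.18
tool shift [-2.9 -0.3 18.9] turn -0.002
[ 0.7  0.1 -0.5]
[ 292  199   61   55 2614]
((547.482666015625, 163.99746704101562), (39.94831466674805, 40.11835861206055), 64.29490661621094)
8 [39.81733398 -3.79746704] 40.0 -5.4
10 [10.11733398 23.20253296] 25.3 66.4
10 [  5.51733398 -24.39746704] 25.0 -77.3
6 [-24.88266602   6.80253296] 25.8 164.7
36 [-41.38266602  42.10253296] 59.0 134.5
32 [-48.68266602 -33.39746704] 59.0 -145.5
8 [-47.38266602  -5.59746704] 47.7 -173.3
-20 112; -22 62; -24 28; -26 28; -28 26; -30 27; -32 29; -34 26; -36 27; -38 26; -40 71; -42 85; -44 89; -46 90; -48 81; -50 74; -52 108; -54 102; -56 105; -58 81; -60 80; -62 97;
```

>>> play_rows(motion=[0, 0, -30, 0, 0, 0, 0, -20, 0, 0, 0, 0, 0, 0, 0, 0, 0, 0, 0, 0])

```text
time_s: 21.58
tool_pos: [549.6, 163.6, 318.8]
tool_rot: [3.138, -0.151, -0.002]
force: [0.2, -0.2, -0.1]
width: 1.002
grasp_force: 0.0
```

```bash
python3 -c "
from plant import bot
print(bot.job_done())"
```

```text
the job is handed in; nothing more can be done
None
```

I handed the job in at about 21.6 s of the 54 s allowed, with no verdict returned. The last camera measurement showed the lens cell level, in line with the seat and about 0.5 mm from its axis. The brush lies flat on the board clear of the mount, and the force of the pins and roller on the cell I could not measure directly.

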